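# Unpin the leak-test carrier and hold it up level

### The arm

A 7-joint arm with a two-finger parallel gripper is mounted at the origin on the work surface. World frame = base frame: x ahead of the robot, y to its left, z up, the work surface at z = 0. Lengths are in m, angles in rad, forces in N, time in s.
With the tool pointing down it reaches from about 0.425 to 0.925 m from the base axis. Payload 6.8 kg.
Tool frame: the origin (TCP) lies at the very end of the fingers, on their centre line; the grasp point (between the pads) lies 19 mm behind it; z points along the fingers, y is the line along which they close (so a half turn about z gives the same grasp; the last joint's range is limited). The gripper opens to 85 mm and grips with 20 to 120 N. Pads are 22 mm wide; open, the fingers measure 114 mm over their backs; the gripper's body (76 mm by 85 mm) begins 54 mm behind the grasp point. The pads swing forward as they close: fully open they stand 13 mm farther back than shut.
Start: joints at [1.074, 0.477, 0.022, 1.555, -0.011, 1.109, -0.083], TCP at [0.256, -0.625, 0.231] pointing down, gripper open.
Joint ranges: [-2.96, 2.96], [-0.34, 2.1], [-1.41, 1.46], [0.24, 2.44], [-1.37, 4.51], [0.17, 1.92], [-2.96, 2.96]. Speed limits (rad/s): [2.39, 2.39, 3.14, 3.14, 3.14, 3.14, 3.14].

### API

Orientations are given as a unit quaternion [w, x, y, z].
In Python, from station import bot, read_camera, camera_info, hand_in gives the robot as it stands (bot), with the cameras as plain functions and the job as plain functions.
- The arm moves only by the shell command python3 nudge.py 'ROWS' [FORCE]. ROWS is one flat JSON list of numbers that holds 1 to 20 rows one after another, with no inner brackets; each row has 5 numbers: dx, dy, dz in shares of the most that a row can go, 1 being 50 mm, then a turn about the tool's z in fractions of the full range, 1 being pi rad, then the opening from 0.0 (shut) to 1.0 (fully open); each row shifts and turns the commanded pose from where the row before left it, along the tool's axes as they then stand; what a row does not reach is not made up. A row lasts 1/10 s, in which the tool goes at most 0.05 m and 0.15 rad, less where a joint would pass 70% of its speed; a pose out of reach is approached as far as the arm can. The fingers move at their own pace and stop on an object; FORCE is the grip in N (left out, the last holds). Time passes only in rows, so rows that do not move let the fingers close. It prints the time, the measured TCP pose, the force, the opening and the grip force at its end. Shift and turn numbers lie between -1 and 1, and a call with a number outside is refused. Input that does not fit is refused with a message, and nothing moves.
- bot.get_obs(): the state, without advancing time (a new reading comes with each control period).
- read_camera(name): name is "side" or "top" or "wrist"; returns the picture (384x512x3 uint8, blue, green, red); there is no depth.
- camera_info(name): a dict with "vertical_fov" (degrees; the focal length in pixels is half the picture's height over the tangent of half this angle, whatever the lens; pixels are square), "cx", "cy" (the principal point, pixels), "view" (4x4, takes a point from world to camera coordinates); the wrist camera has in their place "hand_eye" (4x4, takes a point from camera to tool coordinates, whose origin is the TCP and whose axes are the flange's). Camera axes: x right, y up, looking along -z (the intrinsics and any distortion apply to the point x, -y, -z); pixel columns grow to the right and rows downward; lengths in m; the calibration is good to about 2 mm. The wrist camera is an equidistant fisheye: a pixel r from the principal point sees the ray r / f radians off the axis. A picture is of the moment at which its call begins: read the wrist's pose just before it. camera_info takes no time and is no camera call.
- hand_in(): hands the job in; it is judged then, once.
The state is a dict: "t": time; "q": joint angles; "joint_vel": joint speeds; "joint_torque": joint torques, N m; "eef_pos": TCP position; "tool_rot": TCP orientation; "contact_force": force on the tool from outside, world axes, zero at the start; "torque": the same for the moment, N m; "gripper_width": opening from 0.0 (shut) to 1.0 (fully open); "grasp_force": force on a finger pad.
Only numpy, scipy, OpenCV 4.12 (cv2) and the standard library are available. Lean on these libraries where they do the work, as an engineer would, in place of code of your own. Each camera call takes 0.05 s, during which the arm holds its last target. There are 200 camera calls.

### The job

Unload the leak-test fixture: draw its cross pin right out of the bore and park it lying in the V-notch at the side of the fixture, let go of it, then take the carrier with its three standing brass nozzles by the bail handle and lift it straight up about 10 cm, clear of the fixture. Finish while still holding it there, over the fixture, level and still with every nozzle standing in its nest, so that the seals underneath can be wiped. Leave the other things on the bench where they are.

Things in the scene. Friction and masses are not known exactly. Their poses are not given: they have to be found in the camera images.
- fixture: Leak-test fixture fixed to the bench: aluminium block 80 mm deep (x), 190 long (y), 62 high. Origin: centre of its underside; x points away from its front face (at x=-40), y along its length. Central slot in the top, 20 x 38 mm. At its +y end a ledge (y 95 to 143, 49 high) with the V-notch. Behind it (x 40 to 90) a manifold and dial gauge up to 122 mm high; foot strips 10 mm high at both ends.
- bore_mouth (a point): Centre of the mouth of the 14 mm bore in the fixture's front face, 40 mm above the bench; the bore runs along the fixture's x through the slot. Axes as the fixture.
- notch (a point): Where the pin's origin comes when parked: in the 90-degree V-notch (along fixture x, centre line y=119 mm, 30 wide at the ledge's top, 15 deep, open at both ends), level with the front face, 42.5 mm above the bench. Parked, the shank lies in the notch, the grip sticks out in front, and the 20 mm shoulder collar, which does not fit in the notch, is 0 to 30 mm before the face. Axes as the fixture.
- pin: Steel cross pin, 0.1 kg, level along fixture x in the bore, through the eye of the carrier's tongue, so locking it down; slides freely. Origin on the axis at the shoulder (0 to 6 mm before the front face at the start, 39 mm above the bench), x towards its tip. Shank 12 mm dia., 0 to 70; collar 20 dia., 0 to -4; neck 10 dia. to -28; then the grip. Balance point at about x=+8. Drawn 76 mm it is out.
- pin_grip (a point): Middle of the pin's black flat-sided grip, 43 mm in front of the shoulder; the grip is 30 mm long (x), 18 wide (y), 24 high (z). Axes as the pin.
- pin_tip (a point): End of the pin's shank, 70 mm ahead of the shoulder; axes as the pin.
- seat (a point): Centre of the fixture's top face, 62 mm above the bench, on which the carrier rests; axes as the fixture.
- carrier: Steel carrier, 0.36 kg (0.66 with nozzles, varies): plate 76 (x) x 200 (y) x 8 mm; origin at the centre of its underside, axes as the fixture at the start, when it rests on the seat. Nests 33 mm wide, 5 deep at y=-68, 0, 68. A tongue 14 x 30 mm under its centre reaches 38 mm down into the fixture's slot. Over its middle a bail handle: uprights at y=-36 and 36 joined by a level bar along y.
- bail (a point): Middle of the bail's bar, 110 mm above the plate's underside; the bar is 14 mm wide (x), 14 mm high and 77 mm long (y); the middle nozzle's top is 29 mm below the bar's middle. Axes as the carrier.
- nozzle0: Brass garden nozzle, 30 mm diameter at the foot, 78 mm tall, about 0.1 kg, standing loose in the carrier's nest at y = -68 mm; origin at the centre of its underside (3 mm above the plate's underside), z up.
- nozzle1: The same kind of nozzle, in the middle nest, under the bail.
- nozzle2: The same kind of nozzle, in the nest at y = +68 mm.
- nylon_plug: Bystander: white nylon plug, 28 mm diameter, 30 mm high, standing on the bench to the right (-y) of the fixture's front; origin at its underside.
- washer: Bystander: bronze flange washer, 40 mm diameter, 10 mm high, lying on the bench beyond the fixture's -y end; origin at its underside.
- adaptor: Bystander: brass hex adaptor, 32 mm diameter, 36 mm high, standing on the bench beyond the ledge (+y end); origin at its underside.
- micrometer: Bystander: black thread micrometer, about 140 x 60 x 15 mm, lying in the stainless inspection tray on the left; origin at the middle of the frame's underside.
- plug_gauge: Bystander: double-ended thread plug gauge, 104 mm long, 12 mm thick, lying in the inspection tray; origin at the middle of its underside.
- ring_gauge: Bystander: steel ring gauge, 56 mm diameter, 14 mm high, lying on the black granite plate on the right; origin at its underside.

How it is judged:
By the outcome, as a careful person would: the job done as asked, in the order asked, and still so for the second after the job is handed in, while the arm keeps its last pose, push and grip.
It also fails if it takes over 64 s, if anything falls off the work surface, if the arm or the gripper's body presses on something with over 40 N, if the wrist force passes 120 N, or if a joint passes its speed limit or range.

## Working session

There is one attempt and no reset: what is moved stays moved. The work goes in short steps, Python scripts to look and compute and a shell command to move; the robot and the scene stay as the last step left them, time stands still between calls to the robot, and variables do not carry over. Pictures are saved under pics/ and viewed, at most 10 in all, crops included, and the job is handed in when it is done.

```bash
ls; mkdir -p pics
python3 - <<'E'
from station import bot, read_camera, camera_info, hand_in
import cv2,numpy as np
np.set_printoptions(precision=4,suppress=True)
o=bot.get_obs();print(o)
for n in("side","top"):
    im=read_camera(n);cv2.imwrite(f"pics/{n}0.png",im);print(n,camera_info(n))
print(camera_info("wrist"))
a=cv2.imread("pics/side0.png");b=cv2.imread("pics/top0.png")
E
```

```text
nudge.py
pics
station.py
{'t': 0.0, 'q': array([ 1.0739,  0.4778,  0.0223,  1.5564, -0.0115,  1.1093, -0.0831]), 'joint_vel': array([ 0.0014, -0.001 ,  0.0001, -0.0003,  0.0012,  0.0003,  0.0004]), 'joint_torque': array([ -0.0001, -59.6441,   1.6077, -28.1198,   0.0124,   0.0093,
         0.    ]), 'eef_pos': array([ 0.2557, -0.6241,  0.2303]), 'tool_rot': array([-0.0009,  0.9812,  0.1932, -0.0002]), 'contact_force': array([0.7438, 1.0165, 0.1038]), 'torque': array([ 0.0419,  0.0326, -0.0384]), 'grasp_force': 0.0, 'gripper_width': 0.9952304927832533}
side {'vertical_fov': 44.28708876639794, 'cx': 253.53422190638497, 'cy': 192.35740731195924, 'view': array([[-0.772 , -0.6355,  0.0081,  0.45  ],
       [ 0.4668, -0.5584,  0.6858, -0.358 ],
       [-0.4313,  0.5332,  0.7278, -1.4266],
       [ 0.    ,  0.    ,  0.    ,  1.    ]])}
top {'vertical_fov': 43.142849704809755, 'cx': 254.31783509113149, 'cy': 191.05601219231428, 'view': array([[ 0.0096, -1.    , -0.0008,  0.008 ],
       [ 0.9957,  0.0095,  0.0926, -0.5754],
       [-0.0926, -0.0017,  0.9957, -1.824 ],
       [ 0.    ,  0.    ,  0.    ,  1.    ]])}
{'vertical_fov': 65.70646984690485, 'cx': 251.19148069395186, 'cy': 194.46390905953393, 'hand_eye': array([[-0.0009,  0.9605,  0.2782,  0.0708],
       [ 1.    ,  0.0014, -0.0013,  0.0005],
       [-0.0016,  0.2782, -0.9605, -0.1432],
       [ 0.    ,  0.    ,  0.    ,  1.    ]])}
```

View pics/top0.png

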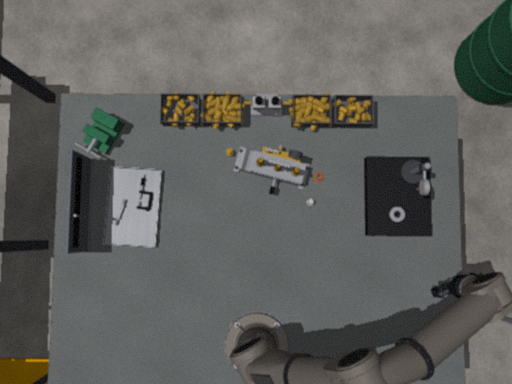

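View pics/side0.png

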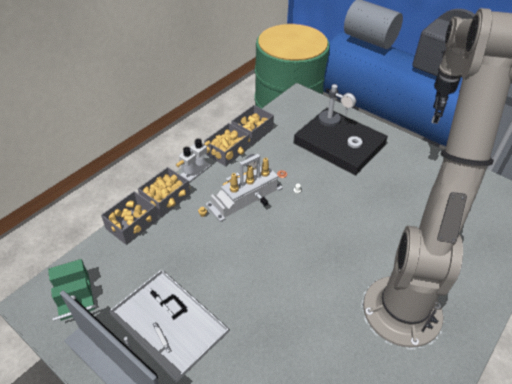

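The top view shows the fixture around (275,167), with the pin grip at (274,188) and the ledge at (240,165). In the side view it is around (245,190). I'll enlarge both.

```bash
cat > h.py <<'E'
import numpy as np,cv2
from scipy.spatial.transform import Rotation as R
np.set_printoptions(precision=4,suppress=True)
from station import bot, read_camera, camera_info, hand_in
def proj(n,P,info=None):
    c=camera_info(n);f=192/np.tan(np.radians(c["vertical_fov"]/2))
    p=np.atleast_2d(P)@c["view"][:3,:3].T+c["view"][:3,3]
    return np.c_[c["cx"]+f*p[:,0]/-p[:,2],c["cy"]-f*p[:,1]/-p[:,2]]
def ray(n,u,v):
    c=camera_info(n);f=192/np.tan(np.radians(c["vertical_fov"]/2))
    d=np.array([(u-c["cx"])/f,-(v-c["cy"])/f,-1]);Rm=c["view"][:3,:3]
    return -Rm.T@c["view"][:3,3],Rm.T@d
def atz(n,u,v,z):
    o,d=ray(n,u,v);return o+d*(z-o[2])/d[2]
def pose(o=None):
    o=o or bot.get_obs();w,x,y,z=o["tool_rot"];return R.from_quat([x,y,z,w]).as_matrix(),np.array(o["eef_pos"])
def wproj(P,Rt,t):
    c=camera_info("wrist");f=192/np.tan(np.radians(c["vertical_fov"]/2));H=c["hand_eye"]
    p=(np.atleast_2d(P)-t)@Rt; p=(p-H[:3,3])@H[:3,:3]
    x,y,z=p[:,0],-p[:,1],-p[:,2];r=np.hypot(x,y);th=np.arctan2(r,z)
    return np.c_[c["cx"]+f*th*x/r,c["cy"]+f*th*y/r]
def wray(u,v,Rt,t):
    c=camera_info("wrist");f=192/np.tan(np.radians(c["vertical_fov"]/2));H=c["hand_eye"]
    du,dv=u-c["cx"],v-c["cy"];r=np.hypot(du,dv);th=r/f
    d=np.array([np.sin(th)*du/r,-np.sin(th)*dv/r,-np.cos(th)])
    return t+Rt@H[:3,3],Rt@H[:3,:3]@d
def watz(u,v,z,Rt,t):
    o,d=wray(u,v,Rt,t);return o+d*(z-o[2])/d[2]
E
python3 - <<'E'
from h import *
a=cv2.imread("pics/top0.png")[140:215,225:330];b=cv2.imread("pics/side0.png")[145:225,195:305]
a=cv2.resize(a,(630,450),interpolation=3)  # x6
cv2.imwrite("pics/topc.png",cv2.resize(cv2.imread("pics/top0.png")[140:214,225:325],(800,592),interpolation=3))
print(atz("top",235.5,167,.0),atz("top",274,188,.039))
E
```

```text
[0.6709 0.0876 0.    ] [ 0.5864 -0.0609  0.039 ]
```

View pics/topc.png

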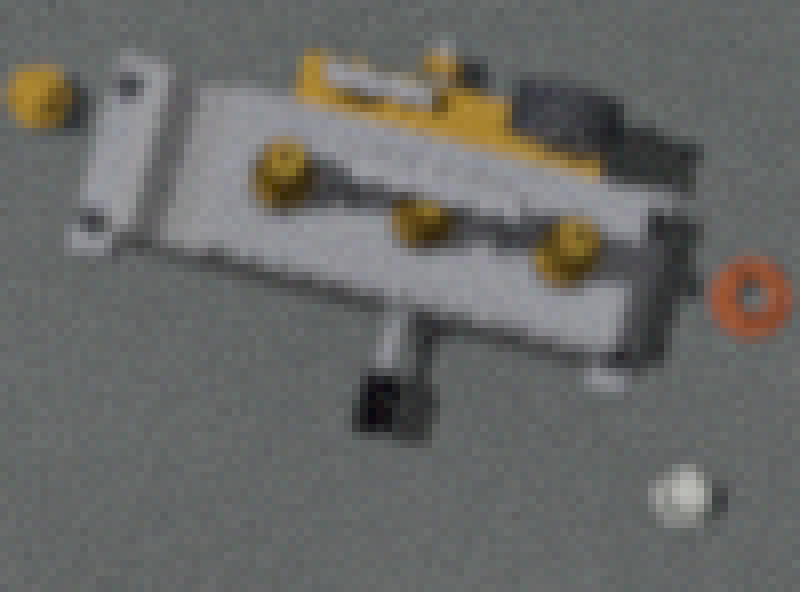

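Run:
```python
from h import *
n2=atz("top",260.6,160.7,.143);n0=atz("top",296.5,170.1,.143);g=atz("top",272.4,190.2,.045)
print(n2,n0,g); y=(n2-n0);fy=np.arctan2(-y[0],y[1]);print("yaw",fy)
m=(n0+n2)/2;X=np.array([np.cos(fy),np.sin(fy),0]);Y=np.array([-X[1],X[0],0])
print("ctr",m,(g-m)@X,(g-m)@Y)
for nm,u,v,z in(("plug",310.6,202,.03),("wash",319,177,.01),("adap",230.2,152,.036)):
    p=atz("top",u,v,z);print(nm,p,(p-m)@X,(p-m)@Y)
Rt,t=pose();print("tool x,y",Rt[:,0],Rt[:,1])
# side refine: reproject
P=[m+Y*k+np.r_[0,0,0] for k in(-.068,0,.068)];print(proj("side",P))
xt=np.r_[-X[:2],0];c=m-X*.1;c[2]=.25;print("delta tool",Rt.T@(c-t),"yaw needed",np.arctan2(xt[1],xt[0]),"now",np.arctan2(Rt[1,0],Rt[0,0]))
```

```text
[ 0.6741 -0.0081  0.143 ] [ 0.6413 -0.1371  0.143 ] [ 0.5774 -0.0547  0.045 ]
yaw -0.24914479376231227
ctr [ 0.6577 -0.0726  0.143 ] -0.08222678912535034 -0.002391992285595094
plug [ 0.5353 -0.2005  0.03  ] -0.08714970798200439 -0.15408964011289147
wash [ 0.6336 -0.2352  0.01  ] 0.016732683333263346 -0.1635448243774638
adap [0.7234 0.1071 0.036 ] 0.019279859187633856 0.19038620396699588
tool x,y [ 0.9254  0.3791 -0.0001] [ 0.3791 -0.9254 -0.0017]
[[266.0382 159.4635]
 [250.5248 167.215 ]
 [234.4759 175.2341]]
delta tool [ 0.5008 -0.4175 -0.019 ] yaw needed 2.892447859827481 now 0.38879132974435526
```

The rows are not in the units I measure in: shifts go in shares of 50 mm and turns go in shares of pi rad. I convert before sending: 0.036 m is 0.72, -0.03 m is -0.6.

```bash
python3 nudge.py '[0.72, -0.6, 0, 0, 0.6, 0.72, -0.6, 0, 0, 0.6, 0.72, -0.6, 0, 0, 0.6, 0.72, -0.6, 0, 0, 0.6, 0.72, -0.6, 0, 0, 0.6, 0.72, -0.6, 0, 0, 0.6, 0.72, -0.6, 0, 0, 0.6, 0.72, -0.6, 0, 0, 0.6, 0.72, -0.6, 0, 0, 0.6, 0.72, -0.6, 0, 0, 0.6, 0.72, -0.6, 0, 0, 0.6, 0.72, -0.6, 0, 0, 0.6, 0.72, -0.6, 0, 0, 0.6, 0.66, -0.56, -0.4, 0, 0.6]' 60 | tail -3
python3 nudge.py '[0, 0, 0, -0.0477, 0.6, 0, 0, 0, -0.0477, 0.6, 0, 0, 0, -0.0477, 0.6, 0, 0, 0, -0.0477, 0.6, 0, 0, 0, -0.0477, 0.6, 0, 0, 0, -0.0477, 0.6, 0, 0, 0, -0.0477, 0.6, 0, 0, 0, -0.0477, 0.6, 0, 0, 0, -0.0477, 0.6, 0, 0, 0, -0.0477, 0.6, 0, 0, 0, -0.0477, 0.6, 0, 0, 0, -0.0477, 0.6, 0, 0, 0, -0.0477, 0.6, 0, 0, 0, -0.0477, 0.6, 0, 0, 0, -0.0477, 0.6, 0, 0, 0, -0.0477, 0.6, 0, 0, 0, -0.0318, 0.6, 0, 0, 0, 0, 0.6, 0, 0, 0, 0, 0.6]'|tail -3
python3 - <<'E'
from h import *
o=bot.get_obs();print(repr(o["tool_rot"]),o["eef_pos"],o["q"],o["t"])
im=read_camera("wrist");cv2.imwrite("pics/w1.png",im);cv2.imwrite("pics/w1b.png",cv2.resize(im,(800,600),interpolation=3))
E
```

```text
contact_force: [1.0, -0.2, 0.6]
gripper_width: 0.598
grasp_force: 0.0
contact_force: [0.8, 0.7, -0.3]
gripper_width: 0.605
grasp_force: 0.0
array([-0.0003,  0.1276,  0.9918,  0.    ]) [ 0.5608 -0.0481  0.251 ] [ 0.552   0.3608 -0.7253  1.767   0.2637  1.1141  1.0559] 3.4
```

View pics/w1b.png

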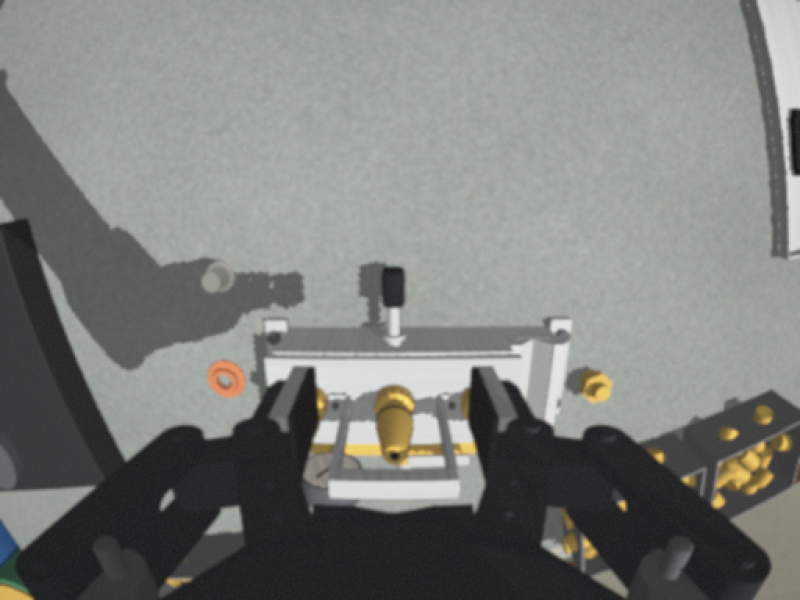

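The wrist view shows the pin's grip at about (393,285), its neck running to the face at (394,340), the V-notch at about (535,350) and the bail bar at about (394,488). The plug, washer and adaptor are clear of the grip. I'll enlarge the centre.

Run:
```python
from h import *
im=cv2.imread("pics/w1.png")[160:320,160:380]
cv2.imwrite("pics/w1c.png",cv2.resize(im,(792,576),interpolation=3))
```

```text
(no output)
```

View pics/w1c.png

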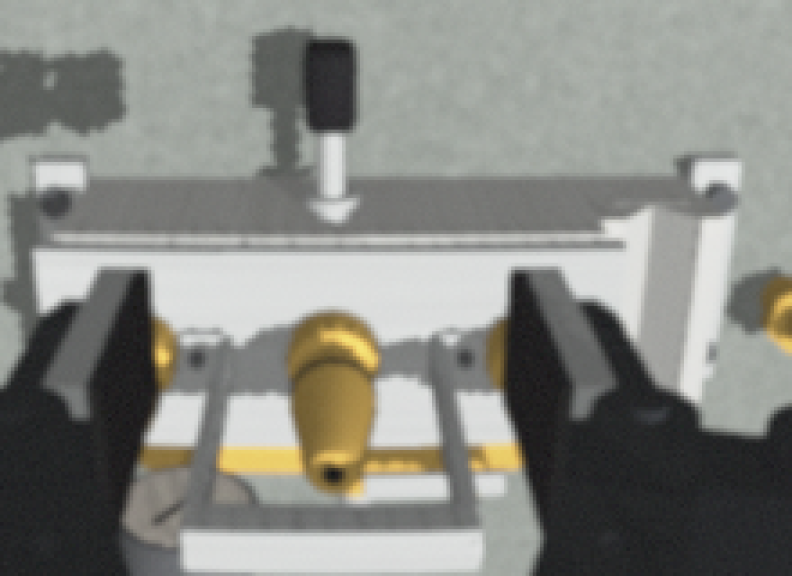

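```bash
cat > fit.py <<'E'
from h import *
from scipy.optimize import least_squares
Rt,t=R.from_quat([.1276,.9918,0,-.0003]).as_matrix(),np.array([.5608,-.0481,.251])
px=lambda u,v:(160+u/3.6,160+v/3.6)
L=[((-.038,-.1,.07),(33,250)),((-.038,.1,.07),(627,250)),((-.007,-.0385,.179),(181,530)),((-.007,.0385,.179),(483,530)),((0,0,.143),(333,473)),((-.040,0,0),(332,178))]
P=np.array([l[0] for l in L]);U=np.array([px(*l[1]) for l in L])
def W(p):
    c,s=np.cos(p[2]),np.sin(p[2]);return np.c_[p[0]+c*P[:,0]-s*P[:,1],p[1]+s*P[:,0]+c*P[:,1],P[:,2]]
f=lambda p:(wproj(W(p),Rt,t)-U).ravel()
r=least_squares(f,[.6577,-.0726,-.249],loss="soft_l1");print(r.x);print(f(r.x).reshape(-1,2))
x,y,a=r.x;X=np.array([np.cos(a),np.sin(a),0]);Y=np.array([-X[1],X[0],0]);C=np.array([x,y,0])
def loc(p):return np.array([(p-C)@X,(p-C)@Y,p[2]])
for n,u,v,z in(("grip far top edge end",330.5,130,.051),("gripL",306,80,.051),("gripR",355,80,.051),("grip near bottom",330,38,.027),("collar shoulder top",334,222,.039),("notch L",640,212,.049),("notch R",712,212,.049),("nearbot",330,47,.051)):
    print(n,loc(watz(*px(u,v),z,Rt,t)))
Rc,tc=pose();
for k in (-1,):print("tool x in fixture",Rc[:,0]@X,Rc[:,0]@Y,"tcp fix",loc(tc))
E
python3 fit.py
```

```text
[ 0.6631 -0.0747 -0.2562]
[[ 0.4632 -0.3574]
 [ 0.2238 -0.4345]
 [-0.6113  0.3078]
 [ 0.613   0.2377]
 [-0.3456  0.6242]
 [-0.2627 -0.3875]]
grip far top edge end [-0.0741 -0.0003  0.051 ]
gripL [-0.0914 -0.0084  0.051 ]
gripR [-0.0913  0.0078  0.051 ]
grip near bottom [-0.1006 -0.0004  0.027 ]
collar shoulder top [-0.0364  0.001   0.039 ]
notch L [-0.043   0.1097  0.049 ]
notch R [-0.0425  0.1375  0.049 ]
nearbot [-0.1025 -0.0004  0.051 ]
tool x in fixture -0.9999996524162716 -0.0007415400601752977 tcp fix [-0.1057 -0.0001  0.2511]
```

Scaled: 0.04 m is 0.8, 0.01 m is 0.2.

```bash
python3 nudge.py '[-0.18, 0, 0.8, 0, 0.6, -0.18, 0, 0.8, 0, 0.6, 0, 0, 0.8, 0, 0.5, 0, 0, 0.8, 0, 0.5, 0, 0, 0.6, 0, 0.5, 0, 0, 0.4, 0, 0.5, 0, 0, 0.2, 0, 0.5, 0, 0, 0.2, 0, 0.5, 0, 0, 0, 0, 0.5, 0, 0, 0, 0, 0.5]' 60
python3 - <<'E'
exec(open('fit.py').read().split("r=least")[0]);p=[.6631,-.0747,-.2562]
x,y,a=p;X=np.array([np.cos(a),np.sin(a),0]);Y=np.array([-X[1],X[0],0]);C=np.array([x,y,0])
open("loc.py","w").write('''from h import *
a=-.2562;X=np.array([np.cos(a),np.sin(a),0]);Y=np.array([-X[1],X[0],0]);C=np.array([.6631,-.0747,0])
def loc(p):return np.array([(p-C)@X,(p-C)@Y,p[2]])
def st():
    o=bot.get_obs();Rc,tc=pose(o);d=Rc[:,0];print("t",round(o["t"],2),"fix",loc(tc),"yawrel",np.arctan2(d@Y,d@X),"tilt",Rc[2,:2],"F",o["contact_force"],"T",o["torque"],"w",o["gripper_width"],"gf",o["grasp_force"])
''')
from loc import st;st()
E
```

```text
t: 4.45
eef_pos: [0.5791, -0.0524, 0.0221]
tool_rot: [0.001, 0.126, 0.992, 0.0]
contact_force: [-0.2, -0.2, -0.2]
gripper_width: 0.501
grasp_force: 0.0
t 4.45 fix [-0.0869  0.0003  0.0221] yawrel -3.1386037287564887 tilt [-0.0012  0.0002] F [-0.1691 -0.2226 -0.2109] T [ 0.0343 -0.0272  0.0214] w 0.5006280626544737 gf 0.0
```

Now close on the grip.

Scaled: 0.008 m is 0.16, 0.004 m is 0.08.

```bash
python3 nudge.py '[0, 0, 0, 0, 0.0, 0, 0, 0, 0, 0.0, 0, 0, 0, 0, 0.0, 0, 0, 0, 0, 0.0, 0, 0, 0, 0, 0.0, 0, 0, 0, 0, 0.0]' 60; python3 nudge.py '[0.08, 0, 0, 0, 0.0, 0.16, 0, 0, 0, 0.0, 0.16, 0, 0, 0, 0.0]'; python3 -c "from loc import st;st()"
```

```text
t: 5.05
eef_pos: [0.5792, -0.0525, 0.0221]
tool_rot: [0.001, 0.126, 0.992, -0.0]
contact_force: [-1.6, -0.7, 6.4]
gripper_width: 0.197
grasp_force: 61.3
t: 5.35
eef_pos: [0.5597, -0.0474, 0.0219]
tool_rot: [0.001, 0.126, 0.992, 0.0]
contact_force: [2.2, -0.7, 5.0]
gripper_width: 0.2
grasp_force: 61.2
t 5.35 fix [-0.107   0.0002  0.0219] yawrel -3.138468464328795 tilt [-0.0022  0.0005] F [ 2.1801 -0.686   5.0146] T [-0.3739 -0.8475 -0.0365] w 0.19992511972923047 gf 61.170151233673096
```

Scaled: 0.01 m is 0.2, -0.0005 m is -0.01.

```bash
python3 nudge.py '[0.2, 0, -0.01, 0, 0.0, 0.2, 0, 0, 0, 0.0, 0.2, 0, 0, 0, 0.0, 0.2, 0, 0, 0, 0.0, 0.2, 0, 0, 0, 0.0, 0.2, 0, 0, 0, 0.0, 0.2, 0, 0, 0, 0.0, 0.2, 0, 0, 0, 0.0, 0, 0, 0, 0, 0.0, 0, 0, 0, 0, 0.0]'
python3 - <<'E'
from loc import *
st()
im=read_camera("wrist");cv2.imwrite("pics/w2.png",cv2.resize(im[140:320,140:380],(800,600),interpolation=3))
E
```

```text
t: 6.35
eef_pos: [0.4816, -0.0274, 0.0218]
tool_rot: [0.0, 0.126, 0.992, -0.0]
contact_force: [0.9, 0.7, 0.3]
gripper_width: 0.2
grasp_force: 60.3
t 6.35 fix [-0.1875 -0.0003  0.0218] yawrel -3.138074227371591 tilt [-0.0001 -0.0001] F [0.9168 0.6645 0.3026] T [-0.0088  0.0511 -0.0041] w 0.20008572101258876 gf 60.327919721603394
```

View pics/w2.png

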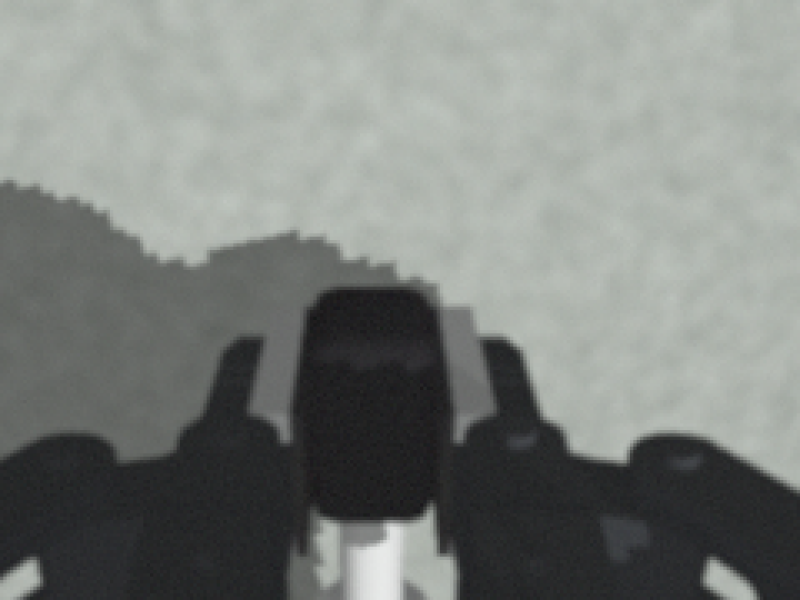

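The pin is out, and its grip sits centred in the fingers. Next I'll lift it, shift it over the ledge and bring it forward.

```bash
python3 nudge.py '[0, 0, -0.25, 0, 0.0, 0, 0, -0.25, 0, 0.0, 0, 0.4, 0, 0, 0.0, 0, 0.6, 0, 0, 0.0, 0, 0.6, 0, 0, 0.0, 0, 0.5, 0, 0, 0.0, 0, 0.29, 0, 0, 0.0, 0, 0, 0, 0, 0.0, -0.4, 0, 0, 0, 0.0, -0.5, 0, 0, 0, 0.0, -0.5, 0, 0, 0, 0.0, -0.32, 0, 0, 0, 0.0, -0.16, 0, 0, 0, 0.0, 0, 0, 0, 0, 0.0, 0, 0, 0, 0, 0.0]'
python3 - <<'E'
from loc import *
st()
im=read_camera("side");cv2.imwrite("pics/s2.png",im)
im2=read_camera("wrist");cv2.imwrite("pics/w3.png",im2)
a=cv2.resize(im[170:240,190:285],(760,560),interpolation=3);cv2.imwrite("pics/s2c.png",a)
E
```

```text
t: 7.9
eef_pos: [0.6014, 0.0643, 0.0466]
tool_rot: [-0.001, 0.126, 0.992, -0.0]
contact_force: [-0.2, 0.0, -1.9]
gripper_width: 0.2
grasp_force: 60.3
t 7.9 fix [-0.0949  0.1188  0.0466] yawrel -3.1385160200558584 tilt [ 0.0012 -0.0007] F [-0.2417  0.0423 -1.8536] T [-0.0005  0.0526  0.0059] w 0.20049246277030558 gf 60.32984375953674
```

View pics/s2c.png

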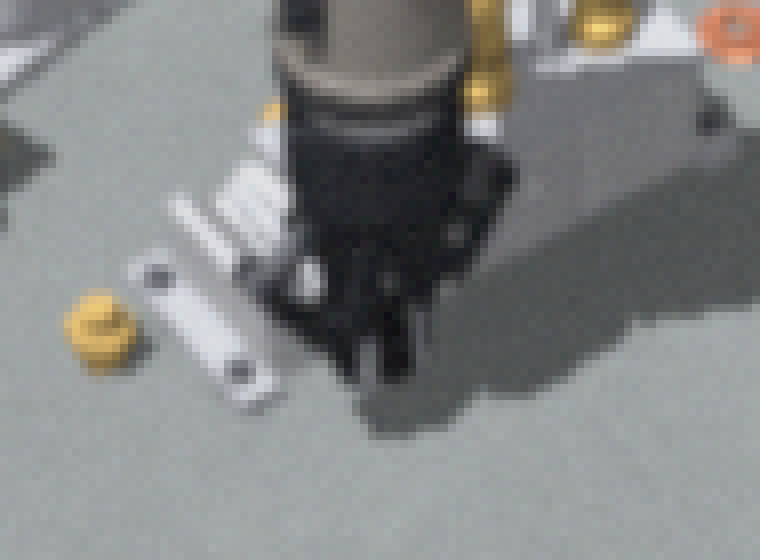

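The view is partly blocked, but the bright shank runs from about (180,205) to (240,270), over the ledge. I'll lower it while watching the force.

Scaled: 0.008 m is 0.16, 0.002 m is 0.04.

```bash
python3 nudge.py '[0, 0, 0.16, 0, 0.0, 0, 0, 0.16, 0, 0.0, 0, 0, 0.04, 0, 0.0, 0, 0, 0, 0, 0.0, 0, 0, 0, 0, 0.0]'>/dev/null; python3 -c "from loc import st;st()"; python3 nudge.py '[0, 0, 0.02, 0, 0.0, 0, 0, 0.02, 0, 0.0, 0, 0, 0, 0, 0.0]' >/dev/null; python3 -c "
from loc import *
st()
print(proj('side',[C+X*a+Y*.119+[0,0,.0455] for a in(-.053,.017)]))"
```

```text
t 8.5 fix [-0.094   0.1197  0.0287] yawrel -3.1380431498896897 tilt [0.0002 0.    ] F [ 0.7197 -0.6741 -1.1127] T [0.0708 0.0419 0.0167] w 0.1988847985461336 gf 60.33073425292969
t 8.8 fix [-0.0939  0.1195  0.0268] yawrel -3.138272311389411 tilt [-0. -0.] F [-0.7568  0.2078 -1.8708] T [-0.0064  0.105   0.0096] w 0.19945247957937692 gf 60.32980442047119
[[230.686  208.7864]
 [219.6983 196.7513]]
```

Scaled: -0.004 m is -0.08, 0.001 m is 0.02.

```bash
python3 nudge.py '[0, 0, 0.02, 0, 0.0, -0.08, 0, 0, 0, 0.0, -0.08, 0, 0, 0, 0.0, 0, 0, 0, 0, 0.0]' >/dev/null; python3 -c "from loc import st;st()"; python3 nudge.py '[-0.02, 0, 0.01, 0, 0.0, -0.02, 0, 0, 0, 0.0, 0, 0, 0, 0, 0.0]' >/dev/null; python3 -c "from loc import st;st()"
```

```text
t 9.2 fix [-0.0849  0.1192  0.0259] yawrel -3.13906669105313 tilt [-0.0009 -0.0001] F [-0.7888 -3.4325  1.9747] T [-0.4285 -0.0576 -0.1091] w 0.19948238203435942 gf 60.715128779411316
t 9.5 fix [-0.0846  0.1192  0.0256] yawrel -3.1384203802285318 tilt [ 0.0012 -0.0012] F [-6.8295 -1.7896  7.7447] T [-0.5277  0.8913 -0.1934] w 0.19708990748657276 gf 61.735212206840515
```

The V and the shoulder have made contact. I'll back off slightly, ease the down-push and release.

```bash
python3 nudge.py '[0.02, 0, 0, 0, 0.0, 0.02, 0, -0.006, 0, 0.0, 0, 0, 0, 0, 0.0]' >/dev/null; python3 -c "from loc import st;st()"; python3 nudge.py '[0, 0, 0, 0, 0.0]' 20 >/dev/null;python3 nudge.py '[0, 0, 0, 0, 0.3, 0, 0, 0, 0, 0.4, 0, 0, 0, 0, 0.45, 0, 0, 0, 0, 0.45, 0, 0, 0, 0, 0.45]' >/dev/null; python3 -c "from loc import st;st()"
python3 nudge.py '[0, 0, -0.2, 0, 0.45, 0, 0, -0.6, 0, 0.45, 0, 0, -0.8, 0, 0.45, 0, 0, -0.8, 0, 0.5, 0.2, 0, -0.8, 0, 0.6, 0.2, 0, -0.8, 0, 0.6, 0, 0, -0.4, 0, 0.6, 0, 0, 0, 0, 0.6]' >/dev/null;python3 - <<'E'
from loc import *
st();o=bot.get_obs();print(o["tool_rot"],o["eef_pos"]);Rc,tc=pose(o)
im=read_camera("wrist");cv2.imwrite("pics/w4.png",im)
u=wproj([C+X*a+Y*.119+[0,0,.0485] for a in(-.042,.028,-.1)],Rc,tc);print(u)
cx,cy=u[0].astype(int);x0,y0=max(cx-90,0),max(cy-65,0);print(x0,y0)
cv2.imwrite("pics/w4c.png",cv2.resize(im[y0:y0+135,x0:x0+180],(800,600),interpolation=3))
E
```

```text
t 9.8 fix [-0.085   0.1193  0.0259] yawrel -3.1388665202150956 tilt [-0.0014  0.    ] F [-0.3229 -2.7161  2.6737] T [-0.6695 -0.2252 -0.0814] w 0.196347279214832 gf 60.853838324546814
t 10.4 fix [-0.0861  0.1198  0.0255] yawrel -3.1378418389916725 tilt [0.0003 0.0002] F [ 0.612   0.1739 -0.5142] T [ 0.0438  0.0015 -0.0363] w 0.45064597027729747 gf 0.0
t 11.2 fix [-0.1046  0.121   0.2502] yawrel -3.1376977428825428 tilt [-0.0068  0.0024] F [-0.2602  0.2519 -0.0545] T [-0.0125  0.023  -0.0467] w 0.6021331168483535 gf 0.0
[0.0035 0.1258 0.992  0.0008] [0.5925 0.0689 0.2502]
[[249.6584 218.3979]
 [249.6082 267.0415]
 [249.7301 172.6712]]
159 153
```

View pics/w4c.png

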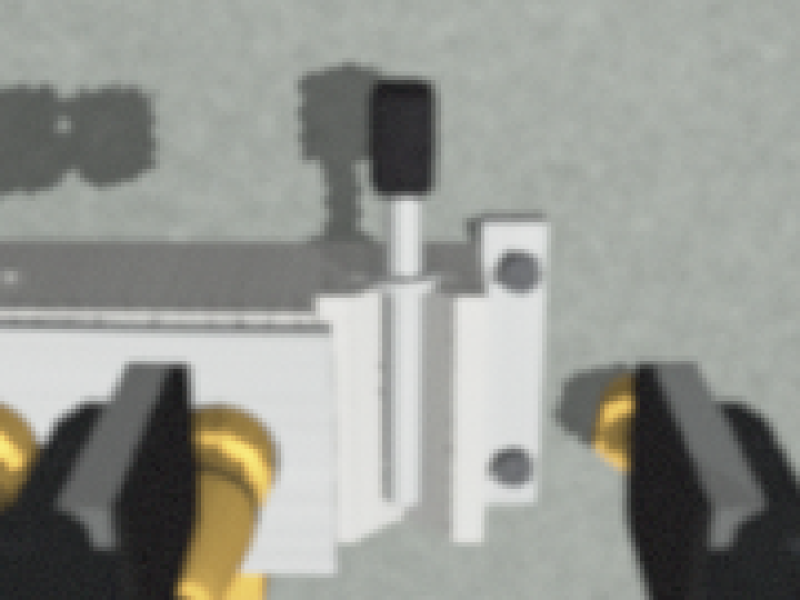

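The pin lies in the V with its collar at the front face at (400,285), grip out in front and straight. Next is the bail: move over it and turn a quarter.

Scaled: -0.025 m is -0.5, -0.024 m is -0.48, 0.145 rad / 3.1416 = 0.0462.

```bash
python3 nudge.py '[-0.42, -0.48, -0.04, 0, 0.6, -0.42, -0.48, -0.04, 0, 0.6, -0.42, -0.48, -0.04, 0, 0.6, -0.42, -0.48, -0.04, 0, 0.6, -0.412, -0.5, -0.04, 0, 0.6, 0, 0, 0, 0.0462, 0.6, 0, 0, 0, 0.0462, 0.6, 0, 0, 0, 0.0462, 0.6, 0, 0, 0, 0.0462, 0.6, 0, 0, 0, 0.0462, 0.6, 0, 0, 0, 0.0462, 0.6, 0, 0, 0, 0.0462, 0.6, 0, 0, 0, 0.0462, 0.6, 0, 0, 0, 0.0462, 0.6, 0, 0, 0, 0.0462, 0.6, 0, 0, 0, 0.0398, 0.6, 0, 0, 0, 0, 0.6, 0, 0, 0, 0, 0.6, 0, 0, 0, 0, 0.6]' >/dev/null;python3 - <<'E'
from loc import *
st();o=bot.get_obs();print(o["q"]);Rc,tc=pose(o)
im=read_camera("wrist");cv2.imwrite("pics/w5.png",im)
P=[C+X*a+Y*b+[0,0,c] for a,b,c in((-.007,.0385,.179),(.007,.0385,.179),(-.007,-.0385,.179),(.007,-.0385,.179),(0,.068,.143),(0,0,.143))]
u=wproj(P,Rc,tc);print((u-[100,150])*3.125/1.25)
cv2.imwrite("pics/w5c.png",cv2.resize(im[150:384,100:412],(780,585),interpolation=3))
E
```

```text
t 13.15 fix [-0.0011 -0.0012  0.255 ] yawrel 1.572499470010361 tilt [-0.0002 -0.0009] F [-0.2349  0.5278 -0.5934] T [ 0.0242  0.0365 -0.0345] w 0.6005545219751791 gf 0.0
[ 0.2544  0.4663 -0.3321  1.5323  0.1597  1.1708 -0.3617]
[[356.862    3.9405]
 [404.0271   3.9863]
 [358.6353 239.9006]
 [401.4442 239.9036]
 [380.1376 -96.0448]
 [379.8914  97.2848]]
```

View pics/w5c.png

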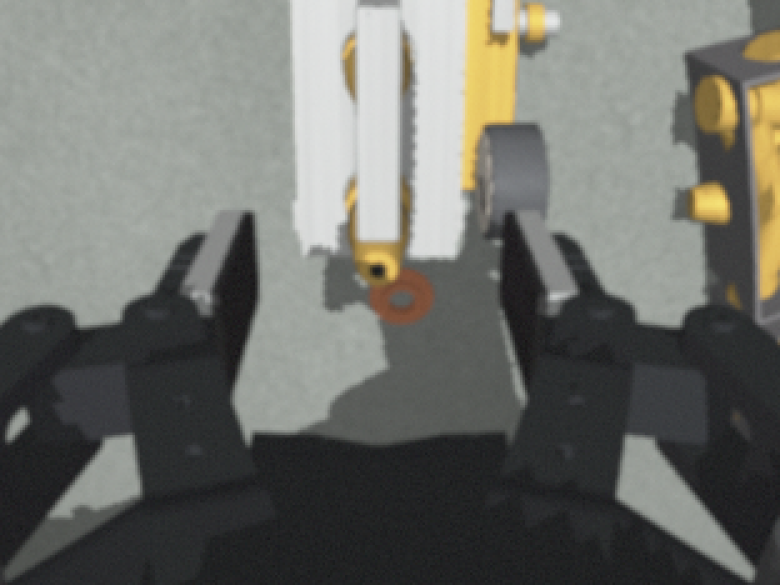

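The bar is within about 0.5 mm of the prediction: its far end is at (357–400,242) and its near end at (358–403,6). Now I'll descend and grip.

Scaled: 0.03 m is 0.6, 0.001 m is 0.02.

```bash
python3 nudge.py '[0, 0.02, 0.5, 0, 0.6, 0, 0, 0.6, 0, 0.6, 0, 0, 0.5, 0, 0.5, 0, 0, 0.24, 0, 0.45, 0, 0, 0.17, 0, 0.45, 0, 0, 0, 0, 0.45, 0, 0, 0, 0, 0.45]' >/dev/null; python3 -c "from loc import st;st()"; python3 nudge.py '[0, 0, 0, 0, 0.3, 0, 0, 0, 0, 0.0, 0, 0, 0, 0, 0.0, 0, 0, 0, 0, 0.0, 0, 0, 0, 0, 0.0, 0, 0, 0, 0, 0.0, 0, 0, 0, 0, 0.0]' 110 >/dev/null; python3 -c "from loc import st;st()"
```

```text
t 13.9 fix [ 0.0008 -0.0009  0.1562] yawrel 1.5701345338928667 tilt [0.0004 0.0017] F [-0.1211 -0.2838 -0.0603] T [ 0.0208  0.0387 -0.0459] w 0.44864966165052295 gf 0.0
t 14.6 fix [-0.0001 -0.001   0.1564] yawrel 1.5702029201959864 tilt [-0.0001  0.0001] F [-3.8541  0.8184  6.4364] T [0.1065 0.8392 0.0713] w 0.13844222858755706 gf 107.59982943534851
```

Scaled: -0.004 m is -0.08, -0.003 m is -0.06.

```bash
python3 nudge.py '[0, 0, -0.02, 0, 0.0, 0, 0, -0.04, 0, 0.0, 0, 0, -0.06, 0, 0.0, 0, 0, -0.08, 0, 0.0, 0, 0, 0, 0, 0.0, 0, 0, 0, 0, 0.0]' >/dev/null;python3 -c "from loc import st;st()"
```

```text
t 15.2 fix [ 0.0001 -0.0012  0.165 ] yawrel 1.5698200248899985 tilt [-0. -0.] F [-0.2081  0.5034 -6.5453] T [ 0.0088  0.0296 -0.0155] w 0.13855746788200834 gf 107.37135171890259
```

The full 0.66 kg is carried with negligible moment. Now the rest of the lift.

Scaled: -0.01 m is -0.2, -0.009 m is -0.18.

```bash
python3 nudge.py '[0, 0, -0.06, 0, 0.0, 0, 0, -0.12, 0, 0.0, 0, 0, -0.18, 0, 0.0, 0, 0, -0.2, 0, 0.0, 0, 0, -0.2, 0, 0.0, 0, 0, -0.2, 0, 0.0, 0, 0, -0.2, 0, 0.0, 0, 0, -0.2, 0, 0.0, 0, 0, -0.2, 0, 0.0, 0, 0, -0.14, 0, 0.0, 0, 0, -0.08, 0, 0.0, 0, 0, -0.04, 0, 0.0, 0, 0, 0, 0, 0.0, 0, 0, 0, 0, 0.0, 0, 0, 0, 0, 0.0, 0, 0, 0, 0, 0.0, 0, 0, 0, 0, 0.0, 0, 0, 0, 0, 0.0]' >/dev/null;python3 - <<'E'
from loc import *
st();o=bot.get_obs();print(abs(o["joint_vel"]).max())
a=read_camera("side")[135:230,190:300];b=read_camera("wrist")[150:345,120:390]
a=cv2.resize(a,(440,380),interpolation=3);b=cv2.resize(b,(360,260),interpolation=3)
c=np.zeros((380,800,3),np.uint8);c[:,:440]=a;c[:260,440:]=b;cv2.imwrite("pics/fin.png",c)
E
```

```text
t 17.0 fix [ 0.     -0.0011  0.256 ] yawrel 1.5698982511593866 tilt [-0.     -0.0002] F [ 0.0711 -0.54   -6.4383] T [-0.0582 -0.0032 -0.0035] w 0.13794819565203065 gf 107.49037742614746
0.00481562776757458
```

View pics/fin.png

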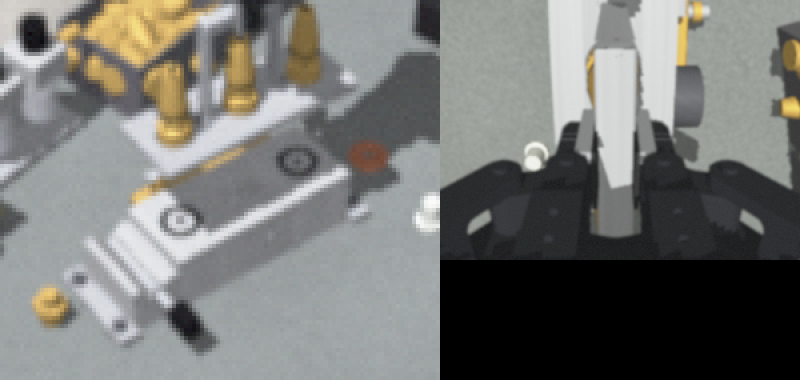

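The side view shows the carrier raised and level, with all three nozzles standing at (175,120), (240,80) and (303,50). The pin lies in the notch with its grip out at (185,320), and the bystanders haven't moved.

```bash
python3 -c "
from station import bot, read_camera, camera_info, hand_in
print(hand_in())"
```

```text
the job is handed in; nothing more can be done
None
```

The pin is out and parked in the V-notch, and the carrier is held level and still about 10 cm above the fixture with all three nozzles standing; I handed the job in at about 17 s of the 64 s allowed (no verdict was printed).

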